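# Shim up the microscope's specimen stage and hold it

## Task

First swing the specimen stage's clamp lever from its forward lean until it stands straight upright, which frees the stage plate. Then take the sloping wooden wedge (not the flat shim) by its upright block and, keeping it flat on the bench, push it thin end first under the middle of the plate's front edge until the plate just lifts a few millimetres off its base. Finish still gripping the wedge in place with the plate resting on it and the lever still upright; leave everything else on the bench alone.

Things in the scene. Friction and masses are not known exactly. Their poses are not given: they have to be found in the camera images.
- stand: Tilting specimen stage: fixed U-shaped grey base, 180 x 192 mm, 14 mm high, open to the front between side rails 148 mm apart. Origin: centre of its underside, on the bench. x points from the open front to the rear hinge (away from the robot, yaw within 0.25 rad), y to its left. The clamp lever stands beside its right (-y) rail, near the front.
- plate: Aluminium stage plate, 175 (x) x 190 (y) x 6 mm, a 36 mm high stone fixed on its middle, 0.6 to 1 kg in all, hinged to the stand along its rear edge. Origin: on the hinge line, level with its underside, 80 mm behind (+x) and 14 mm above the stand's origin; x to the rear, z up. At rest it is level, underside 14 mm above the bench; its front edge can rise about the hinge.
- plate_edge (a point): Middle of the lower front edge of the plate, 175 mm in front of the hinge and 95 mm in front of the stand's origin. Its height is 14 mm with the plate down; what it rises above that is the lift.
- lever (a joint): Angle of the clamp lever in rad: 0 leans 0.75 rad forward (to the stand's -x, clamped), 0.75 is straight upright (free), 1.5 leans 0.75 rad backward (+x). It turns about the stand's y axis at lever_hinge and stays where it is left (stiff by friction: about 2 N at the grip).
- lever_hinge (a point): The lever's pivot, fixed on the stand at (-50, -130, 35) mm of the stand's origin.
- lever_tip (a point): Centre of the lever's black T-grip, 75 mm from lever_hinge: a round bar 14 mm thick and 54 mm long, parallel to the stand's y axis, on a steel rod 10 mm thick. 110 mm above the bench when upright.
- wedge: Loose beech wedge, 150 (x) x 30 (y) mm, 120 g, flat foot. From the tip (x = 75 mm, 3 mm thick) its top rises evenly to 27 mm at x = -45; behind that (x = -75 to -45) an upright block 30 x 30 mm, 62 mm high, to grip across y. Origin: centre of underside, x to the tip. Lies left or right, tip away from the robot (yaw within 0.6).
- wedge_tip (a point): Middle of the thin tip of the wedge, on its underside (75 mm ahead of its origin). The slope meets the plate when this tip is 55 mm past the plate edge; each further 5 mm lifts the edge 1 mm.
- wedge_grip (a point): Centre of the upper part of the wedge's upright block, 60 mm behind its origin and 45 mm above its underside.
- shim: Bystander: loose flat beech shim with the same upright block as the wedge, but shorter (120 x 30 mm) and with a level strip 9 mm thick instead of a slope: too thin to lift the plate. It lies on the other side from the wedge. Origin: on its underside, 60 mm ahead of the block's centre.
- dish: Bystander: Petri dish, 90 mm across, 15 mm high. Origin: centre of the underside.
- beaker: Bystander: glass beaker, 70 mm across, 85 mm high. Origin: centre of the underside.
- bottle: Bystander: white bottle, 60 mm across, 130 mm high. Origin: centre of the underside.
- spatula: Bystander: spatula 170 mm long, lying flat on the left. Origin: under its middle.
- pencil: Bystander: red pencil 165 mm long, 8 mm thick, lying on the right of the stand. Origin: under its middle.
Not all that is in view belongs to the job. Leave any orange look-alike of the wedge alone.

How it is judged (in metres and radians):
On the way:
1. the clamp lever stands upright while the plate is still down (value of joint lever between 0.62 and 0.88 rad and height (world z) of plate_edge below 0.0148 m), for 0.3 s.
At the end, for the whole second after the job is handed in: Fingers grip the still wedge (>3 N), flat on the bench (<4 mm up, <0.07 rad), within 0.35 rad of the stand's x, tip within 35 mm of its middle line; it alone carries the plate (>1 N, robot off the plate), front edge lifted 1.5 to 7 mm; lever within 0.13 rad of upright (height (world z) of plate_edge between 0.0155 and 0.021 m and value of joint lever between 0.62 and 0.88 rad and contact force between wedge and plate above 1 N and contact force between the fingers and wedge above 3 N and contact force between each of the arm, the fingers and plate below 0.3 N and height (world z) of wedge below 0.004 m and angle between wedge's own z axis and vertical below 0.07 rad and angle between the x axis of wedge and the x axis of stand, either way round below 0.35 rad and y of wedge_tip in the frame of stand between -0.035 and 0.035 m and linear speed of wedge below 0.01 m/s and angular speed of plate below 0.05 rad/s); the arm keeps its last pose, push and grip.
It fails at once if the plate is lifted while the clamp lever is not upright (height (world z) of plate_edge above 0.0155 m and (value of joint lever below 0.55 rad or value of joint lever above 0.95 rad)).
It fails at once if a bystander is disturbed (moved more than 20 mm) (distance of any of shim, dish, beaker, bottle, spatula, pencil from where it was at the start of the episode above 0.02 m).
It also fails if it takes over 48 s, if anything falls off the work surface, if the arm or the gripper's body presses on something with over 40 N, if the wrist force passes 120 N, or if a joint passes its speed limit or range.

## Robot

A 6-joint arm with a two-finger parallel gripper is mounted at the origin on the work surface. World frame = base frame: x ahead of the robot, y to its left, z up, the work surface at z = 0. Lengths are in m, angles in degrees, forces in N, time in s.
With the tool pointing down it reaches from about 0.275 to 0.775 m from the base axis. Payload 14.6 kg.
Tool frame: the origin (TCP) lies midway between the tips of the shut fingers; the grasp point (between the pads) lies 19 mm behind it (pinch_z is the z of the grasp point in the tool frame, in m); z points along the fingers, y is the line along which they close (so a half turn about z gives the same grasp; the last joint's range is limited). The gripper opens to 85 mm and grips with 20 to 120 N. Pads are 22 mm wide; open, the fingers measure 114 mm over their backs; the gripper's body (76 mm by 85 mm) begins 54 mm behind the grasp point. The pads swing forward as they close: fully open they stand 13 mm farther back than shut.
Start: joints at [59.227, 15.075, -2.767, 72.158, 0, 81.102], TCP at [0.196, 0.487, 0.231] pointing down, gripper open.
Joint ranges: [-151.79, 151.79], [-50.71, 97.33], [-67.44, 78.34], [-121.81, 120.89], [-77.56, 73.72], [-180, 180]. Speed limits (degrees/s): [108.29, 108.29, 147.25, 159.86, 180, 180].

## Interface

Orientations are given as [roll, pitch, yaw] about the fixed x, y, z axes, in that order (R = Rz(yaw) Ry(pitch) Rx(roll)).
In Python, from workcell import * gives the robot as it stands.
- The arm moves only by the tool drive_tool, never from a script. Its argument "moves" is a list of rows, each a list of 7 numbers: the shift along the world's x, y, z as a fraction of full scale, then the turn, a rotation vector about the world's x, y, z as a fraction of full scale, then the opening, from 0 (shut) to 1 (fully open). A call has 1 to 20 rows; each row is the pose to reach, as a shift and turn from the pose commanded when the call began, turning the shorter way round; what a row does not reach only later rows make up. Full scale, the value 1, is 75 cm for a shift and 2 pi rad for a turn. A row lasts 1/8 s, in which the tool goes at most 62.5 mm and 10.7 degrees, less where a joint would pass 70% of its speed; a pose out of reach is approached as far as the arm can. A call with a number of a shift or a turn outside -1 to 1 is refused whole. A call with a gripper value outside its range is refused whole. The fingers move at their own pace and stop on an object; "squeeze" is the grip in N (left out, the last holds). Time passes only in rows, so rows that repeat a pose let the fingers close. It gives the time, the measured TCP pose, the force, the opening and the grip force at its end, in the units of the state.
- read_state(): the state, without advancing time (a new reading comes with each control period).
- get_image(name): name is "side" or "top" or "wrist"; returns a dict with "image" (420x560x3 uint8, red, green, blue), "fx", "fy", "cx", "cy" (pixels), "eye" and "orientation" of the camera in the world. Camera axes: x right, y up, looking along -z (the intrinsics and any distortion apply to the point x, -y, -z); pixel columns grow to the right and rows downward; lengths in m; the calibration is good to about 2 mm. A picture is of the moment at which its call begins. There is no depth.
- hand_in(): hands the job in; it is judged then, once.
The state is a dict: "t": time; "q": joint angles; "qvel": joint speeds; "tau": joint torques, N m; "ee_pos": TCP position; "eef_rot": TCP orientation; "force": force on the tool from outside, world axes, zero at the start; "wrist_torque": the same for the moment, N m; "width": opening from 0.0 (shut) to 1.0 (fully open); "finger_force": force on a finger pad.
Only numpy, scipy, OpenCV 4.12 (cv2) and the standard library are available. Lean on these libraries where they do the work, as an engineer would, in place of code of your own. Each camera call takes 0.05 s, during which the arm holds its last target. There are 200 camera calls.

## Working session

There is one attempt and no reset: what is moved stays moved. The work goes in short steps, Python scripts to look and compute and a tool call to move; the robot and the scene stay as the last step left them, time stands still between calls to the robot, and variables do not carry over. Pictures are saved under pics/ and viewed, at most 10 in all, crops included, and the job is handed in when it is done.

Besides the shell and the picture viewer there is one more tool, called as name([rows], argument=value, ...), one row to a line, values as JSON. drive_tool: Moves the arm, as the interface text tells. Shift numbers are shares of 75 cm and turn numbers shares of 2 pi rad, none past 1 either way. Its arguments: {"type":"object","properties":{"moves":{"type":"array","items":{"type":"array","items":{"type":"number","minimum":-1,"maximum":1}}},"squeeze":{"type":"number"}},"required":["moves"]}

```bash
mkdir -p pics
cat > h.py <<'E'
from workcell import *
import numpy as np, cv2
def snap(n,f):
    d=get_image(n); cv2.imwrite(f'pics/{f}.png',cv2.cvtColor(d['image'],cv2.COLOR_RGB2BGR)); np.save(f'pics/{f}.npy',d,allow_pickle=True); return d
def load(f): return np.load(f'pics/{f}.npy',allow_pickle=True).item()
E
python3 - <<'E'
from h import *
for n in ('top','side'):
    d=snap(n,n); print({k:v for k,v in d.items() if k!='image'})
a=load('top')['image'];
s=read_state(); print(s)
E
```

```text
{'fx': 422.3285031090934, 'fy': 422.3285031090934, 'cx': 272.8414100272847, 'cy': 201.2400968892595, 'eye': array([ 0.45371478, -0.00739444,  1.40140307]), 'orientation': array([  4.51874939,   0.62729857, -90.21557912])}
{'fx': 545.6325365578912, 'fy': 545.6325365578912, 'cx': 277.6976508279838, 'cy': 210.3253568089891, 'eye': array([ 0.41234026, -1.00637898,  1.10456277]), 'orientation': array([44.76598691,  0.10185884, -6.06364266])}
{'t': 0.1, 'q': array([ 5.92252458e+01,  1.50982819e+01, -2.79880973e+00,  7.21583685e+01,
       -2.00373982e-03,  8.11039088e+01]), 'qvel': array([ 0.03781336,  0.01666441,  0.07905936,  0.06251273, -0.01426045,
        0.10188623]), 'tau': array([ 3.42901585e-03, -6.38576889e+01,  3.85063505e+01,  1.00099604e-02,
       -1.68778884e-04, -2.49052414e-05]), 'ee_pos': array([0.19551325, 0.48698362, 0.23086182]), 'eef_rot': array([-1.79944897e+02, -6.59688470e-03,  1.58121335e+02]), 'force': array([ 0.4761144 , -0.09016585, -1.60646051]), 'wrist_torque': array([ 0.00123651, -0.01842219, -0.03344477]), 'finger_force': 0.0, 'width': 0.9994975534800828}
```

View pics/top.png

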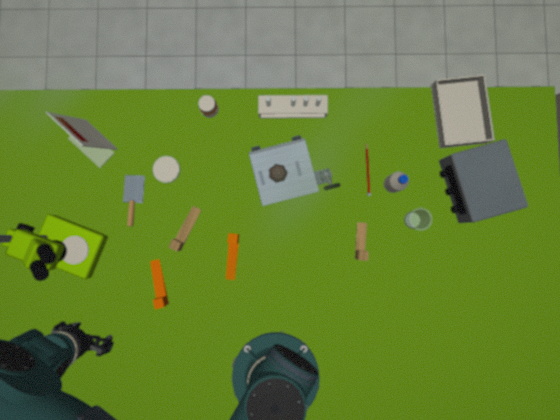

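View pics/side.png

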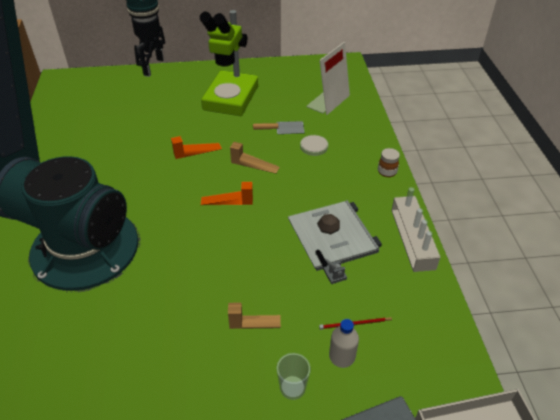

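Top view candidates for the wedge: beech left (185,228), beech right (361,240), orange (158,285) and orange (232,257). The left beech one looks longer and sloped, so I'll check it in a close crop. The plate is at (284,171), with the lever grip at (332,186).

Run:
```python
from h import *
t=load('top')['image'];s=load('side')['image']
f=lambda im,c,r,w,h,W,H:cv2.resize(im[r:r+h,c:c+w],(W,H),interpolation=cv2.INTER_CUBIC)
A=np.hstack([f(t,165,200,50,56,250,280),f(t,335,210,50,56,250,280),f(s,222,135,60,56,300,280)])
B=np.hstack([f(t,240,130,110,84,400,305),f(s,220,295,70,53,400,305)])
cv2.imwrite('pics/crop.png',cv2.cvtColor(np.vstack([A,B]) ,cv2.COLOR_RGB2BGR)[:600])
```

```text
(no output)
```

View pics/crop.png

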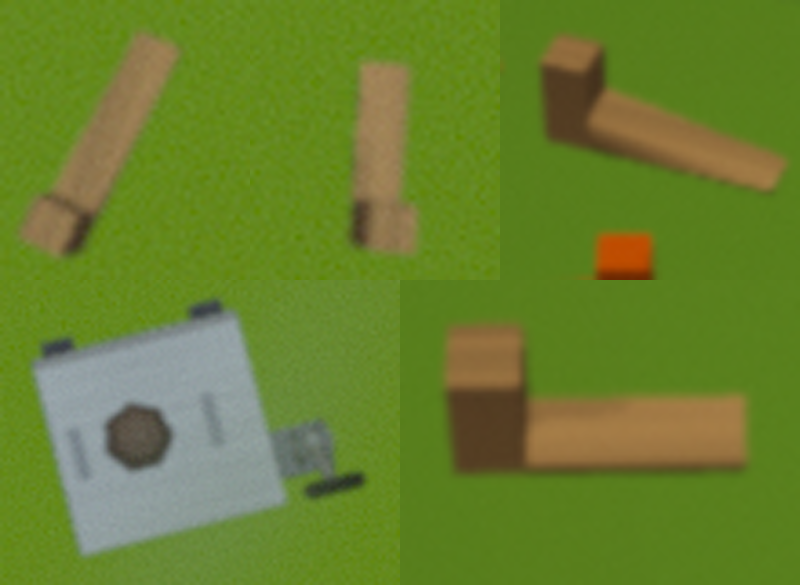

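The left beech piece (185,228) slopes down to a thin tip, so it is the wedge. The right one (361,240) has a level strip and is the shim. Next I fit the poses in both views.

```bash
cat >> h.py <<'E'
from scipy.spatial.transform import Rotation as R
from scipy.optimize import minimize, least_squares
def proj(d,P):
    c=(np.asarray(P,float)-d['eye'])@R.from_euler('xyz',d['orientation'],degrees=True).as_matrix()
    return np.c_[d['cx']+d['fx']*c[:,0]/-c[:,2], d['cy']-d['fy']*c[:,1]/-c[:,2]]
def unproj(d,uv,z):
    uv=np.atleast_2d(uv); r=np.c_[(uv[:,0]-d['cx'])/d['fx'],-(uv[:,1]-d['cy'])/d['fy'],-np.ones(len(uv))]@R.from_euler('xyz',d['orientation'],degrees=True).as_matrix().T
    return d['eye']+r*((z-d['eye'][2])/r[:,2])[:,None]
def place(p,L):
    c,s=np.cos(p[2]),np.sin(p[2]); L=np.asarray(L,float)
    return np.c_[p[0]+c*L[:,0]-s*L[:,1],p[1]+s*L[:,0]+c*L[:,1],L[:,2]]
ys=(-.015,.015)
BLOCK=[(x,y,z) for x in(-.075,-.045) for y in ys for z in(0,.062)]
SLOPE=[(x,y,z) for x,h in((-.045,.027),(.075,.003)) for y in ys for z in(0,h)]
def sil(d,p,hulls):
    m=np.zeros((1680,2240),np.uint8)
    for H in hulls:
        q=proj(d,place(p,H)); cv2.fillConvexPoly(m,cv2.convexHull(np.round((q+.5)*4).astype(np.int32)),1)
    return cv2.resize(m.astype(np.float32),(560,420),interpolation=cv2.INTER_AREA)
def woodmask(im):
    h=cv2.cvtColor(im,cv2.COLOR_RGB2HSV).astype(int)
    return ((h[...,0]<24)&(h[...,1]>60)&(h[...,1]<200)).astype(np.float32)
E
python3 - <<'E'
from h import *
T,S=load('top'),load('side')
rois=[(T,(165,200,50,56)),(S,(222,135,60,42))]
ms=[]
for d,(c,r,w,h) in rois:
    m=np.zeros((420,560),np.float32); m[r:r+h,c:c+w]=woodmask(d['image'])[r:r+h,c:c+w]; ms.append(m); print(m.sum())
a=unproj(T,[(176,247),(197,208.5)],[0.05,0.003][0]); b=unproj(T,[(197,208.5)],.003)[0]
yaw=np.arctan2(b[1]-a[0][1],b[0]-a[0][0]); p0=[b[0]-.075*np.cos(yaw),b[1]-.075*np.sin(yaw),yaw]
for use in ([0],[1],[0,1]):
    f=lambda p:sum(np.abs(sil(rois[i][0],p,[BLOCK,SLOPE])-ms[i]).sum() for i in use)
    o=minimize(f,p0,method='Nelder-Mead',options=dict(initial_simplex=np.array(p0)+np.array([[0,0,0],[.01,0,0],[0,.01,0],[0,0,.1]])))
    print(use,o.x,o.fun)
# plate
uv=np.array([(249.1,152.6),(304.9,138.8),(318.9,191.3),(262.6,205.6)])
L=np.array([(.08,.095,.02),(.08,-.095,.02),(-.095,-.095,.02),(-.095,.095,.02)])
o=least_squares(lambda p:(proj(T,place(p,L))-uv).ravel(),[.55,0,.25]); p=o.x; print('stand top',p,o.fun.round(1))
uvs=np.array([(352.5,203),(377.5,243),(326.5,265),(290,208)])
o=least_squares(lambda q:(proj(S,place(q,L))-uvs).ravel(),p); print('side',o.x,o.fun.round(1))
print('grip pred',proj(T,place(p,[(-.05-.075*np.sin(.75),-.13,.035+.075*np.cos(.75))])), place(p,[(-.05-.075*np.sin(.75),-.13,.09),(-.095,0,.014),(-.05,-.13,.11)]))
E
```

```text
408.0
547.0
[0] [ 0.47976016  0.29314302 -0.43980429] 105.125
[1] [ 0.4751641   0.29056678 -0.47148941] 100.625
[0, 1] [ 0.47733699  0.29211925 -0.44540306] 221.0625
stand top [ 0.66695937 -0.02757892  0.24460281] [ 0.4  1.   0.2  0.8 -0.4 -0.8 -0.2 -0.9]
side [ 0.68226087 -0.02070312  0.258011  ] [-2.5 -5.2  4.5  1.5 -5.3 -2.   3.4  5.4]
grip pred [[332.03269407 187.25288387]] [[ 0.60032875 -0.17819832  0.09      ]
 [ 0.57478717 -0.05058517  0.014     ]
 [ 0.64992991 -0.16581784  0.11      ]]
```

drive_tool([
  [0.545, -0.912, 0, 0, 0, -0.15, 0.7],
  [0.545, -0.912, 0, 0, 0, -0.15, 0.7],
  [0.545, -0.912, 0, 0, 0, -0.15, 0.7],
  [0.545, -0.912, 0, 0, 0, -0.15, 0.7],
  [0.545, -0.912, 0, 0, 0, -0.15, 0.7],
  [0.545, -0.912, 0, 0, 0, -0.15, 0.7],
  [0.545, -0.912, 0, 0, 0, -0.15, 0.7],
  [0.545, -0.912, 0, 0, 0, -0.15, 0.7],
  [0.545, -0.912, 0, 0, 0, -0.15, 0.7],
  [0.545, -0.912, 0, 0, 0, -0.15, 0.7],
  [0.545, -0.912, 0, 0, 0, -0.15, 0.7],
  [0.545, -0.912, 0, 0, 0, -0.15, 0.7],
  [0.545, -0.912, 0, 0, 0, -0.15, 0.7],
  [0.545, -0.912, 0, 0, 0, -0.15, 0.7],
  [0.545, -0.912, 0, 0, 0, -0.15, 0.7],
  [0.545, -0.912, 0, 0, 0, -0.15, 0.7],
])

```text
t: 2.1
ee_pos: [0.604, -0.1958, 0.2316]
eef_rot: [180.0, -0.0, 104.2]
force: [-0.5, 1.0, -0.1]
width: 0.703
finger_force: 0.0
```

Run:
```python
from h import *
d=snap('wrist','w1'); print({k:v for k,v in d.items() if k!='image'}); print(read_state()['ee_pos'],read_state()['eef_rot'])
p=[.66696,-.02758,.2446]
print(proj(d,place(p,[(-.1011,-.13,.09),(-.1011,-.157,.09),(-.1011,-.103,.09),(-.05,-.13,.035),(-.095,-.095,.02),(-.095,.0,.02)])).round(1))
T=load('top');print('orange',unproj(T,[(232,235),(226,279),(239,279),(158,262)],.02).round(3))
```

```text
{'fx': 365.5451659577641, 'fy': 365.5451659577641, 'cx': 277.85159690086493, 'cy': 206.7319121641747, 'eye': array([ 0.58551962, -0.12236495,  0.37388158]), 'orientation': array([-17.33264103,  -0.03459691,  14.14332344])}
[ 0.60405354 -0.19578847  0.231696  ] [1.79987218e+02 5.66830671e-03 1.04183426e+02]
[[278.6 169.4]
 [278.5 202.2]
 [278.7 134.7]
 [333.2 157.7]
 [285.  118. ]
 [285.8   5.2]]
orange [[0.453 0.141 0.02 ]
 [0.311 0.16  0.02 ]
 [0.311 0.118 0.02 ]
 [0.366 0.382 0.02 ]]
```

View pics/w1.png

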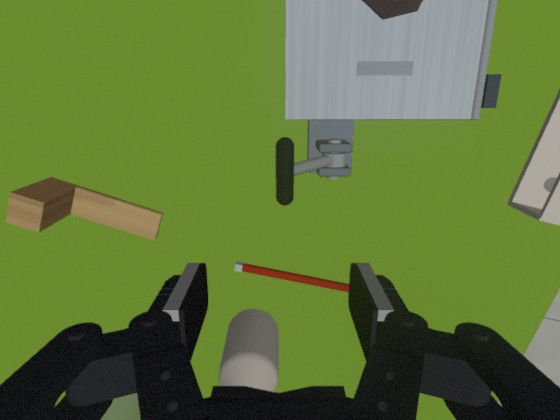

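The bar centre is at (285,171), about 5 mm further back than predicted. The plate's front corner at (286,119) agrees with the fit. I'll grip the outer end of the bar.

drive_tool([
  [0.004, 0, -0.1, 0, 0, 0, 0.7],
  [0.004, 0, -0.16, 0, 0, 0, 0.7],
  [0.004, 0, -0.208, 0, 0, 0, 0.7],
  [0.004, 0, -0.208, 0, 0, 0, 0.7],
  [0.004, 0, -0.208, 0, 0, 0, 0],
  [0.004, 0, -0.208, 0, 0, 0, 0],
  [0.004, 0, -0.208, 0, 0, 0, 0],
  [0.004, 0, -0.208, 0, 0, 0, 0],
  [0.004, 0, -0.208, 0, 0, 0, 0],
  [0.004, 0, -0.208, 0, 0, 0, 0],
], squeeze=20)

```text
t: 3.4
ee_pos: [0.6075, -0.1972, 0.0759]
eef_rot: [180.0, 0.1, 104.1]
force: [-0.9, -1.3, 6.9]
width: 0.148
finger_force: 19.7
```

drive_tool([
  [0.009, 0.002, 0.008, 0, 0, 0, 0],
  [0.018, 0.0045, 0.0145, 0, 0, 0, 0],
  [0.03, 0.0075, 0.02, 0, 0, 0, 0],
  [0.04, 0.01, 0.024, 0, 0, 0, 0],
  [0.052, 0.013, 0.026, 0, 0, 0, 0],
  [0.0635, 0.016, 0.027, 0, 0, 0, 0],
  [0.0635, 0.016, 0.027, 0, 0, 0, 0],
  [0.0635, 0.016, 0.027, 0, 0, 0, 0],
  [0.0635, 0.016, 0.027, 0, 0, 0, 0.4],
  [0.0635, 0.016, 0.027, 0, 0, 0, 0.4],
  [0.0635, 0.016, 0.027, 0, 0, 0, 0.4],
  [0.0635, 0.016, 0.1, 0, 0, 0, 0.4],
  [0.0635, 0.016, 0.18, 0, 0, 0, 0.4],
  [0.0635, 0.016, 0.2, 0, 0, 0, 0.4],
  [0.0635, 0.016, 0.2, 0, 0, 0, 0.4],
])

```text
t: 5.28
ee_pos: [0.6555, -0.185, 0.2262]
eef_rot: [179.9, 0.1, 104.1]
force: [1.3, 0.5, -0.2]
width: 0.399
finger_force: 0.0
```

Run:
```python
from h import *
d=snap('wrist','w2'); print(read_state()['ee_pos'])
p=[.66696,-.02758,.2446]
print(proj(d,place(p,[(-.05,-.13,.11),(-.05,-.157,.11),(-.05,-.103,.11),(-.05,-.13,.035),(-.095,-.095,.02),(-.095,.0,.02)])).round(1))
```

```text
[ 0.65496321 -0.18476867  0.22481226]
[[276.4 173.6]
 [276.4 209.3]
 [276.4 135.6]
 [276.5 156.2]
 [228.  115.8]
 [223.6   0.7]]
```

View pics/w2.png

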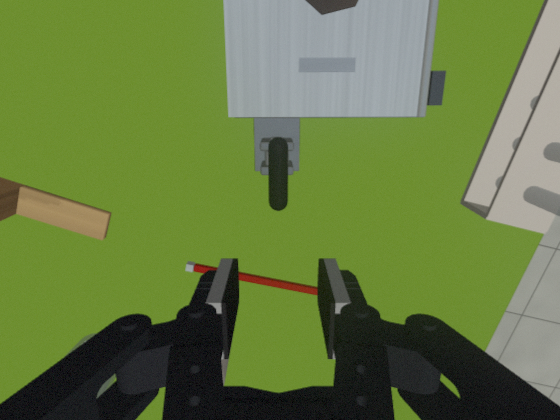

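The bar (278, rows 137–210) now sits right over its pivot at (277,158), so the lever is upright. The plate corner at (228,117) matches the prediction. Moving above the wedge block.

drive_tool([
  [-0.309, 0.671, 0.0, 0, 0, 0.14, 0.9],
  [-0.309, 0.671, 0.0, 0, 0, 0.14, 0.9],
  [-0.309, 0.671, 0.0, 0, 0, 0.14, 0.9],
  [-0.309, 0.671, 0.0, 0, 0, 0.14, 0.9],
  [-0.309, 0.671, 0.0, 0, 0, 0.14, 0.9],
  [-0.309, 0.671, 0.0, 0, 0, 0.14, 0.9],
  [-0.309, 0.671, 0.0, 0, 0, 0.14, 0.9],
  [-0.309, 0.671, 0.0, 0, 0, 0.14, 0.9],
  [-0.309, 0.671, 0.0, 0, 0, 0.14, 0.9],
  [-0.309, 0.671, 0.0, 0, 0, 0.14, 0.9],
  [-0.309, 0.671, 0.0, 0, 0, 0.14, 0.9],
  [-0.309, 0.671, 0.0, 0, 0, 0.14, 0.9],
  [-0.309, 0.671, 0.0, 0, 0, 0.14, 0.9],
])

```text
t: 6.95
ee_pos: [0.4237, 0.3176, 0.2251]
eef_rot: [-180.0, -0.0, 154.4]
force: [-0.2, 0.2, -1.1]
width: 0.899
finger_force: 0.0
```

Run:
```python
from h import *
d=snap('wrist','w3'); s=read_state(); print(s['ee_pos'],s['eef_rot'])
p0=[.477,.292,-.445]
K=[(-.075,-.015,.062),(-.075,.015,.062),(-.045,.015,.062),(-.045,-.015,.062),(.075,.015,.003),(.075,-.015,.003)]
print(proj(d,place(p0,K)).round(1))
m=woodmask(d['image']); n,l,st,c=cv2.connectedComponentsWithStats((m>0).astype(np.uint8))
q=proj(d,place(p0,[(0,0,.015)]))[0].astype(int); k=l[q[1],q[0]]; print(k,st[k]); m=(l==k).astype(np.float32)
f=lambda p:np.abs(sil(d,p,[BLOCK,SLOPE])-m).sum()
o=minimize(f,p0,method='Nelder-Mead',options=dict(initial_simplex=np.array(p0)+np.array([[0,0,0],[.01,0,0],[0,.01,0],[0,0,.1]])))
print(o.x,o.fun,m.sum()); print(proj(d,place(o.x,K)).round(1), place(o.x,[(-.06,0,.045)]))
```

```text
[0.42366034 0.31771336 0.2252081 ] [-1.79994338e+02 -4.32613859e-05  1.54443009e+02]
[[260.2 166.7]
 [295.6 166.6]
 [295.2 200.6]
 [260.7 200.7]
 [291.5 288.3]
 [264.8 288.4]]
41 [ 263  157   34  132 3809]
[ 0.47955003  0.2915585  -0.45209149] 294.8125 3809.0
[[261.7 169.5]
 [297.  169.6]
 [296.3 203.5]
 [262.  203.3]
 [291.6 290.4]
 [264.9 290.2]] [[0.4255779  0.31776937 0.045     ]]
```

View pics/w3.png

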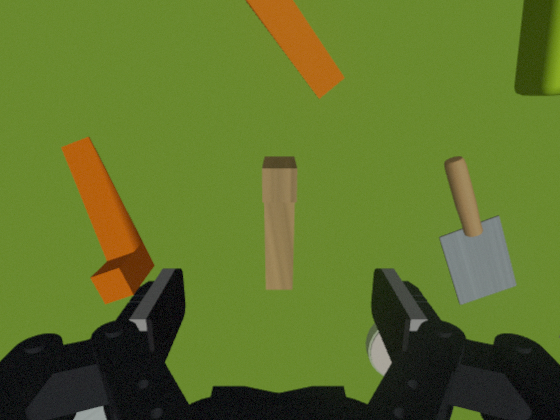

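The wedge lies mid-picture, with its block top at (262–297, 168–203) and tip at (278,290). The orange look-alikes are at (110,220) and (300,45), clear of the fingers. Gripping.

drive_tool([
  [0.0025, 0, -0.08, 0, 0, 0, 0.9],
  [0.0025, 0, -0.16, 0, 0, 0, 0.9],
  [0.0025, 0, -0.22, 0, 0, 0, 0.9],
  [0.0025, 0, -0.25, 0, 0, 0, 0.9],
  [0.0025, 0, -0.266, 0, 0, 0, 0.9],
  [0.0025, 0, -0.266, 0, 0, 0, 0.9],
  [0.0025, 0, -0.266, 0, 0, 0, 0],
  [0.0025, 0, -0.266, 0, 0, 0, 0],
  [0.0025, 0, -0.266, 0, 0, 0, 0],
  [0.0025, 0, -0.266, 0, 0, 0, 0],
  [0.0025, 0, -0.266, 0, 0, 0, 0],
  [0.0025, 0, -0.266, 0, 0, 0, 0],
], squeeze=60)

```text
t: 8.5
ee_pos: [0.4255, 0.3186, 0.0265]
eef_rot: [179.9, 0.0, 154.5]
force: [-0.6, -0.2, 6.8]
width: 0.343
finger_force: 59.4
```

Gripped at 29 mm opening. An orange look-alike blocks the slide path, so I'll carry the wedge level over it and set it down flat in front of the plate. The push itself will be on the bench.

drive_tool([
  [0, 0, 0.05, 0, 0, 0, 0],
  [0, 0, 0.11, 0, 0, 0, 0],
  [0, 0, 0.11, 0, 0, 0, 0],
  [-0.001, -0.07, 0.11, 0, 0, 0.02, 0],
  [-0.001, -0.14, 0.11, 0, 0, 0.04, 0],
  [-0.001, -0.21, 0.11, 0, 0, 0.06, 0],
  [-0.001, -0.28, 0.11, 0, 0, 0.08, 0],
  [-0.001, -0.35, 0.11, 0, 0, 0.1, 0],
  [-0.001, -0.42, 0.11, 0, 0, 0.11, 0],
  [-0.001, -0.49, 0.11, 0, 0, 0.11, 0],
  [-0.001, -0.53, 0.11, 0, 0, 0.11, 0],
  [-0.001, -0.542, 0.11, 0, 0, 0.11, 0],
  [-0.001, -0.542, 0.11, 0, 0, 0.11, 0],
  [-0.001, -0.542, 0.06, 0, 0, 0.11, 0],
  [-0.001, -0.542, 0.03, 0, 0, 0.11, 0],
  [-0.001, -0.542, 0.01, 0, 0, 0.11, 0],
  [-0.001, -0.542, 0.004, 0, 0, 0.11, 0],
  [-0.001, -0.542, 0.0, 0, 0, 0.11, 0],
  [-0.001, -0.542, 0.0, 0, 0, 0.11, 0],
])

```text
t: 10.88
ee_pos: [0.4245, -0.0874, 0.0265]
eef_rot: [180.0, 0.0, -165.8]
force: [-2.0, 2.9, 8.0]
width: 0.345
finger_force: 61.4
```

Run:
```python
from h import *
s=read_state(); print(s['ee_pos'],s['eef_rot'],s['force'])
T=snap('top','t4');S=snap('side','s4');W=snap('wrist','w4')
p=[.66696,-.02758,.2446]
e=place(p,[(-.095,0,.014)])[0]; u=np.array([np.cos(.2446),np.sin(.2446)])
print('edge - tcp along u',(e[:2]-s['ee_pos'][:2])@u,'lat',(e[:2]-s['ee_pos'][:2])@[-u[1],u[0]])
f=lambda im,c,r,w,h,W,H:cv2.resize(im[r:r+h,c:c+w],(W,H),interpolation=cv2.INTER_CUBIC)
A=np.hstack([f(T['image'],235,130,120,150,400,500),f(S['image'],200,190,160,200,400,500)])
cv2.imwrite('pics/c4.png',cv2.cvtColor(A,cv2.COLOR_RGB2BGR))
```

```text
[ 0.42453395 -0.08744282  0.0265367 ] [ 1.79996167e+02  4.77906823e-02 -1.65829899e+02] [-2.0290588   2.93197553  8.02731211]
edge - tcp along u 0.15470693283211784 lat -0.0006269346298689721
```

View pics/c4.png

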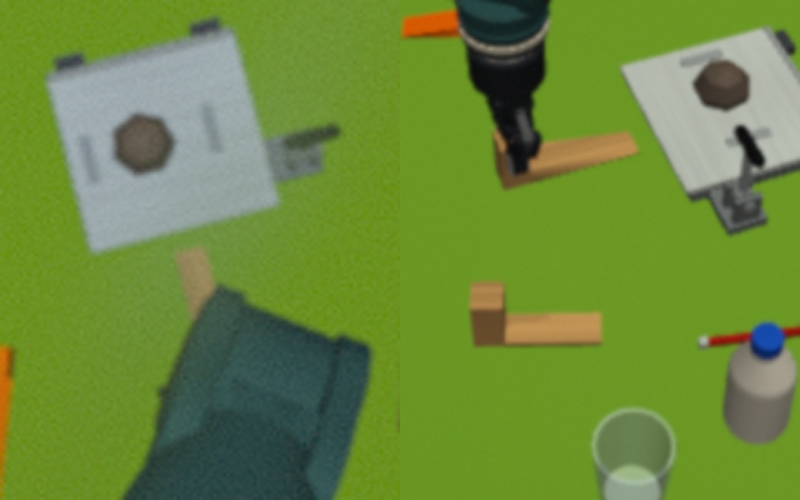

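The wedge is on the bench in line with the middle of the plate, tip about 20 mm short of the edge (about (192,250) in the crop). The lever is upright. Pushing in, first stage 75 mm.

drive_tool([
  [0.012, 0.003, 0, 0, 0, 0, 0],
  [0.028, 0.007, 0, 0, 0, 0, 0],
  [0.044, 0.011, 0, 0, 0, 0, 0],
  [0.06, 0.015, 0, 0, 0, 0, 0],
  [0.076, 0.019, 0, 0, 0, 0, 0],
  [0.088, 0.022, 0, 0, 0, 0, 0],
  [0.0972, 0.0243, 0, 0, 0, 0, 0],
  [0.0972, 0.0243, 0, 0, 0, 0, 0],
])

```text
t: 12.02
ee_pos: [0.4981, -0.0694, 0.0266]
eef_rot: [-180.0, 0.1, -165.8]
force: [-0.4, 0.9, 3.0]
width: 0.341
finger_force: 60.8
```

drive_tool([
  [0.004, 0.001, 0, 0, 0, 0, 0],
  [0.008, 0.002, 0, 0, 0, 0, 0],
  [0.012, 0.003, 0, 0, 0, 0, 0],
  [0.016, 0.004, 0, 0, 0, 0, 0],
  [0.02, 0.005, 0, 0, 0, 0, 0],
  [0.025, 0.0062, 0, 0, 0, 0, 0],
  [0.025, 0.0062, 0, 0, 0, 0, 0],
  [0.025, 0.0062, 0, 0, 0, 0, 0],
])

```text
t: 13.02
ee_pos: [0.5144, -0.065, 0.0265]
eef_rot: [-180.0, -0.1, -165.9]
force: [-14.9, -4.0, 17.5]
width: 0.342
finger_force: 62.6
```

Run:
```python
from h import *
s=read_state(); print(s['ee_pos'],s['eef_rot'],s['force'],s['finger_force'])
e=np.array([.57479,-.05059]); u=np.array([np.cos(.2446),np.sin(.2446)])
print('tip past edge', .135-(e-s['ee_pos'][:2])@u)
S=snap('side','s5');W=snap('wrist','w5')
f=lambda im,c,r,w,h,W,H:cv2.resize(im[r:r+h,c:c+w],(W,H),interpolation=cv2.INTER_CUBIC)
A=np.hstack([f(S['image'],230,190,150,105,560,420)[:, :400],f(load('side')['image'],230,190,150,105,560,420)[:, 160:]])
B=np.hstack([f(S['image'],265,190,120,90,400,300),f(load('s4')['image'],265,190,120,90,400,300)])
C=f(W['image'],80,0,400,140,800,280)
cv2.imwrite('pics/c5.png',cv2.cvtColor(np.vstack([B,C]),cv2.COLOR_RGB2BGR))
```

```text
[ 0.51438193 -0.06495032  0.0265263 ] [-1.79987100e+02 -1.48631047e-01 -1.65874491e+02] [-14.8813183   -3.99537772  17.45251229] 62.64387488365173
tip past edge 0.07291241050809835
```

View pics/c5.png

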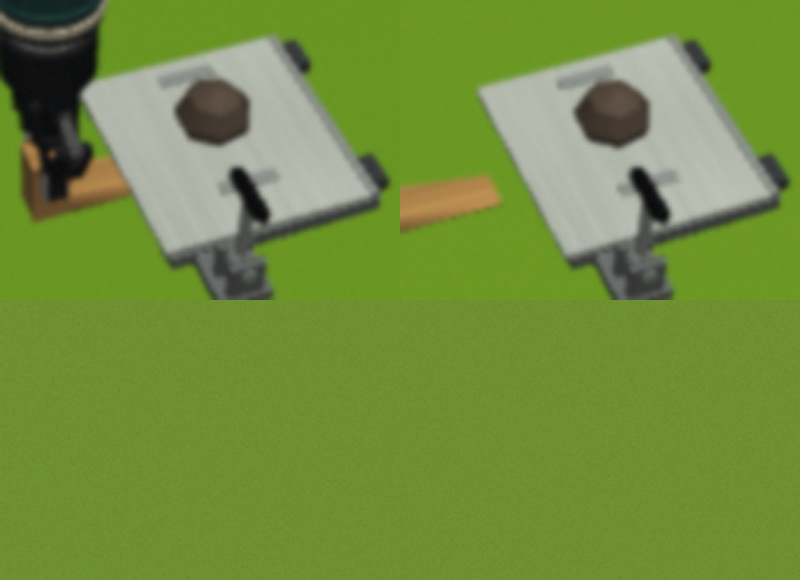

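The wedge is now under the middle of the front edge. The plate's front corner has moved up slightly, (167,255) to (165,250) in the crop, and the lever is unchanged. I'll measure the lift from the image shift.

Run:
```python
from h import *
a,b=load('s4'),load('s5'); g=lambda d:cv2.cvtColor(d['image'],cv2.COLOR_RGB2GRAY)
p=[.66696,-.02758,.2446]
for x,y in((-.095,-.095),(-.06,-.095),(-.095,.095),(.08,-.095)):
    q=proj(a,place(p,[(x,y,.018),(x,y,.023)])); exp=(q[1]-q[0])*(.08-x)/.175
    q1,st,er=cv2.calcOpticalFlowPyrLK(g(a),g(b),q[:1].astype(np.float32)[:,None],None,winSize=(13,13))
    print((x,y),q[0].round(),'exp/5mm lift',exp.round(2),'flow',(q1[0,0]-q[0]).round(2))
```

```text
(-0.095, -0.095) [315. 266.] exp/5mm lift [ 0.09 -1.24] flow [ 0.14 -0.52]
(-0.06, -0.095) [328. 262.] exp/5mm lift [ 0.1 -1. ] flow [-0.14 -0.59]
(-0.095, 0.095) [288. 216.] exp/5mm lift [ 0.02 -1.26] flow [31.79 -8.69]
(0.08, -0.095) [377. 248.] exp/5mm lift [ 0. -0.] flow [-0.02  0.01]
```

drive_tool([
  [0.003, 0.0008, 0, 0, 0, 0, 0],
  [0.0065, 0.0016, 0, 0, 0, 0, 0],
  [0.0065, 0.0016, 0, 0, 0, 0, 0],
  [0.0065, 0.0016, 0, 0, 0, 0, 0],
  [0.0065, 0.0016, 0, 0, 0, 0, 0],
  [0.0065, 0.0016, 0, 0, 0, 0, 0],
  [0.0065, 0.0016, 0, 0, 0, 0, 0],
  [0.0065, 0.0016, 0, 0, 0, 0, 0],
])

```text
t: 14.12
ee_pos: [0.5191, -0.0638, 0.0265]
eef_rot: [-180.0, -0.2, -165.9]
force: [-16.5, -2.8, 18.8]
width: 0.342
finger_force: 62.7
```

Run:
```python
from h import *
a,b=load('s4'),snap('side','s6'); g=lambda d:cv2.cvtColor(d['image'],cv2.COLOR_RGB2GRAY)
p=[.66696,-.02758,.2446]
for x,y,z in((-.095,-.095,.018),(-.06,-.095,.018),(-.03,-.095,.018),(-.05,-.13,.11)):
    q=proj(a,place(p,[(x,y,z)])).astype(np.float32)
    q1,_,_=cv2.calcOpticalFlowPyrLK(g(a),g(b),q[:,None],None,winSize=(15,15)); print(x,y,(q1[0]-q).round(2))
s=read_state(); print(s['ee_pos'],s['force'],s['finger_force'])
```

```text
-0.095 -0.095 [[ 0.13 -0.66]]
-0.06 -0.095 [[-0.18 -0.72]]
-0.03 -0.095 [[-0.03 -0.15]]
-0.05 -0.13 [[-0.04 -0.13]]
[ 0.51909204 -0.06379322  0.02651362] [-16.96392307  -4.13602486  18.78359901] 62.730664014816284
```

```bash
python3 -c "
from workcell import *
print(hand_in())"
```

```text
the job is handed in; nothing more can be done
None
```

I handed the job in with the lever upright, the gripped wedge under the middle of the plate's front edge and the plate lifted about 3–4.5 mm by my estimate; on the way I carried the wedge over an orange look-alike instead of sliding it, and the hand-in gave no verdict.

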